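# Reverse the row of coffee dose tubes

## Task

Move the four coffee dose tubes from the brown storage rack to the empty teal serving rack in the reverse order: the tube at the left end of the storage rack goes into the right-end pocket of the serving rack, the next one into the pocket beside it, and so on (left and right as the robot sees them, facing the table). Stand each tube upright in its own pocket, lid up, setting it down rather than dropping it, and leave the pale green cup between the racks where it is.

Things in the scene. Friction and masses are not known exactly. Their poses are not given: they have to be found in the camera images.
- tube_red: Loose sealed coffee dose tube, a plain aluminium cylinder 40 mm in diameter, 88 mm tall, about 80 g, its top 20 mm a red lid. Origin: centre of its underside; z up. Starts upright in a pocket of the storage rack; the row's order is shuffled. Neighbours stand 60 mm apart: grip its upper half, fingers closing across the row (along the rack's x).
- tube_yellow: Loose sealed coffee dose tube, a plain aluminium cylinder 40 mm in diameter, 88 mm tall, about 80 g, its top 20 mm a yellow lid. Origin: centre of its underside; z up. Starts upright in a pocket of the storage rack; the row's order is shuffled. Neighbours stand 60 mm apart: grip its upper half, fingers closing across the row (along the rack's x).
- tube_blue: Loose sealed coffee dose tube, a plain aluminium cylinder 40 mm in diameter, 88 mm tall, about 80 g, its top 20 mm a blue lid. Origin: centre of its underside; z up. Starts upright in a pocket of the storage rack; the row's order is shuffled. Neighbours stand 60 mm apart: grip its upper half, fingers closing across the row (along the rack's x).
- tube_white: Loose sealed coffee dose tube, a plain aluminium cylinder 40 mm in diameter, 88 mm tall, about 80 g, its top 20 mm a white lid. Origin: centre of its underside; z up. Starts upright in a pocket of the storage rack; the row's order is shuffled. Neighbours stand 60 mm apart: grip its upper half, fingers closing across the row (along the rack's x).
- tag_red: Fixed flat red tag, 14 x 34 x 4 mm, on the storage rack's front ledge, 45 mm in front (rack -x) of the centre of the pocket where the red-lidded tube starts; it stays and so records that tube's starting place. Origin: centre of its underside; axes as the rack's.
- tag_yellow: Fixed flat yellow tag, 14 x 34 x 4 mm, on the storage rack's front ledge, 45 mm in front (rack -x) of the centre of the pocket where the yellow-lidded tube starts; it stays and so records that tube's starting place. Origin: centre of its underside; axes as the rack's.
- tag_blue: Fixed flat blue tag, 14 x 34 x 4 mm, on the storage rack's front ledge, 45 mm in front (rack -x) of the centre of the pocket where the blue-lidded tube starts; it stays and so records that tube's starting place. Origin: centre of its underside; axes as the rack's.
- storage_rack: Fixed brown wooden rack, left or right, full at the start. Four 55 x 55 mm open pockets in a row: centres y = 90, 30, -30, -90 mm, x = 0, floors 8 mm and walls (5 mm thick) 16 mm above its origin; 245 mm long (y); x from -57 (front ledge: a tag before each pocket) to 33 mm. Origin: under the middle of the pocket row; x away from the robot, y to the robot's left, z up; yaw within 0.3 rad.
- serving_rack: Fixed teal rack with pale grey pocket floors, empty at the start, no tags, otherwise the same shape: four 55 x 55 mm open pockets in a row, centres y = 90, 30, -30, -90 mm, x = 0, floors 8 mm and walls (5 mm thick) 16 mm above its origin; x from -57 to 33 mm. Origin: under the middle of the pocket row; x away from the robot, y to the robot's left, z up; yaw within 0.3 rad.
- cup: Bystander: a loose pale green ceramic espresso cup, 62 mm across the rim, 55 mm tall, between the racks. Origin: centre of its underside, z up. Leave it where it is.

How it is judged:
At the end, for the whole second after the job is handed in: The four tubes stand in the serving rack in the mirror image of their starting row (recorded by the tags; the white one takes the pocket left over), each within 12 mm of its pocket centre in x and y and 4 mm of the pocket floor, lid up within 0.1 rad, at rest and released (((y of tag_red in the frame of storage_rack between 0.07 and 0.11 m and y of tube_red in the frame of serving_rack between -0.102 and -0.078 m) or (y of tag_red in the frame of storage_rack between 0.01 and 0.05 m and y of tube_red in the frame of serving_rack between -0.042 and -0.018 m) or (y of tag_red in the frame of storage_rack between -0.05 and -0.01 m and y of tube_red in the frame of serving_rack between 0.018 and 0.042 m) or (y of tag_red in the frame of storage_rack between -0.11 and -0.07 m and y of tube_red in the frame of serving_rack between 0.078 and 0.102 m)) and x of tube_red in the frame of serving_rack between -0.012 and 0.012 m and z of tube_red in the frame of serving_rack between 0.004 and 0.012 m and angle between each of tube_red, tube_yellow, tube_blue, tube_white's own z axis and vertical below 0.1 rad and linear speed of each of tube_red, tube_yellow, tube_blue, tube_white below 0.02 m/s and angular speed of each of tube_red, tube_yellow, tube_blue, tube_white below 0.2 rad/s and ((y of tag_yellow in the frame of storage_rack between 0.07 and 0.11 m and y of tube_yellow in the frame of serving_rack between -0.102 and -0.078 m) or (y of tag_yellow in the frame of storage_rack between 0.01 and 0.05 m and y of tube_yellow in the frame of serving_rack between -0.042 and -0.018 m) or (y of tag_yellow in the frame of storage_rack between -0.05 and -0.01 m and y of tube_yellow in the frame of serving_rack between 0.018 and 0.042 m) or (y of tag_yellow in the frame of storage_rack between -0.11 and -0.07 m and y of tube_yellow in the frame of serving_rack between 0.078 and 0.102 m)) and x of tube_yellow in the frame of serving_rack between -0.012 and 0.012 m and z of tube_yellow in the frame of serving_rack between 0.004 and 0.012 m and ((y of tag_blue in the frame of storage_rack between 0.07 and 0.11 m and y of tube_blue in the frame of serving_rack between -0.102 and -0.078 m) or (y of tag_blue in the frame of storage_rack between 0.01 and 0.05 m and y of tube_blue in the frame of serving_rack between -0.042 and -0.018 m) or (y of tag_blue in the frame of storage_rack between -0.05 and -0.01 m and y of tube_blue in the frame of serving_rack between 0.018 and 0.042 m) or (y of tag_blue in the frame of storage_rack between -0.11 and -0.07 m and y of tube_blue in the frame of serving_rack between 0.078 and 0.102 m)) and x of tube_blue in the frame of serving_rack between -0.012 and 0.012 m and z of tube_blue in the frame of serving_rack between 0.004 and 0.012 m and (y of tube_white in the frame of serving_rack between -0.102 and -0.078 m or y of tube_white in the frame of serving_rack between -0.042 and -0.018 m or y of tube_white in the frame of serving_rack between 0.018 and 0.042 m or y of tube_white in the frame of serving_rack between 0.078 and 0.102 m) and x of tube_white in the frame of serving_rack between -0.012 and 0.012 m and z of tube_white in the frame of serving_rack between 0.004 and 0.012 m); the robot touches nothing.
It fails at once if the red tube is dropped into the serving rack (it arrives faster than 0.75 m/s) (horizontal distance between tube_red and serving_rack below 0.125 m and height (world z) of tube_red below 0.03 m and linear speed of tube_red above 0.75 m/s).
It fails at once if the yellow tube is dropped into the serving rack (it arrives faster than 0.75 m/s) (horizontal distance between tube_yellow and serving_rack below 0.125 m and height (world z) of tube_yellow below 0.03 m and linear speed of tube_yellow above 0.75 m/s).
It fails at once if the blue tube is dropped into the serving rack (it arrives faster than 0.75 m/s) (horizontal distance between tube_blue and serving_rack below 0.125 m and height (world z) of tube_blue below 0.03 m and linear speed of tube_blue above 0.75 m/s).
It fails at once if the white tube is dropped into the serving rack (it arrives faster than 0.75 m/s) (horizontal distance between tube_white and serving_rack below 0.125 m and height (world z) of tube_white below 0.03 m and linear speed of tube_white above 0.75 m/s).
It fails at once if the green cup is pushed more than 20 mm or tipped (distance of cup from where it was at the start of the episode above 0.02 m or angle between cup's own z axis and vertical above 0.3 rad).
It also fails if it takes over 118 s, if anything falls off the work surface, if the arm or the gripper's body presses on something with over 40 N, if the wrist force passes 120 N, or if a joint passes its speed limit or range.

## Robot

A 6-joint arm with a two-finger parallel gripper is mounted at the origin on the work surface. World frame = base frame: x ahead of the robot, y to its left, z up, the work surface at z = 0. Lengths are in m, angles in rad, forces in N, time in s.
With the tool pointing down it reaches from about 0.375 to 0.975 m from the base axis. Payload 3.8 kg.
Tool frame: the origin (TCP) lies midway between the tips of the shut fingers; the grasp point (between the pads) lies 19 mm behind it; z points along the fingers, y is the line along which they close (so a half turn about z gives the same grasp; the last joint's range is limited). The gripper opens to 85 mm and grips with 20 to 120 N. Pads are 22 mm wide; open, the fingers measure 114 mm over their backs; the gripper's body (76 mm by 85 mm) begins 54 mm behind the grasp point. The pads swing forward as they close: fully open they stand 13 mm farther back than shut.
Start: joints at [1.276, 0.264, 1.604, -0, 1.274, -0.037], TCP at [0.172, 0.653, 0.231] pointing down, gripper open.
Joint ranges: [-2.63, 2.63], [-0.94, 2.18], [0.31, 2.57], [-1.31, 4.45], [0, 2.66], [-2.55, 2.55]. Speed limits (rad/s): [2.57, 2.57, 3.14, 3.14, 3.14, 3.14].

## Interface

Orientations are given as a rotation vector (axis times angle).
In Python, from cell import bot, move_gripper, sensors, optics gives the robot as it stands. Calls block until the motion is done:
- bot.move_ptp(position, orientation): joint-space move of the TCP to a pose.
- bot.servo_line(position, orientation=None, speed=0.15, guard=None): straight line of the TCP; orientation=None keeps the orientation; speed is the mean speed in m/s. With guard (N) it stops when the force on the tool has changed by that much, and returns True; else False.
- bot.set_joints(angles): joint-space move.
- move_gripper(opening, grip_force=None): finger opening in m; grip_force is the grip in N (None keeps the last); returns when the fingers have stopped.
- bot.wait(seconds).
- bot.ik(position, orientation): joint angles nearest the present ones, or None.
- sensors.observe(): the state.
- optics.get_image(name): name is "scene" or "top"; returns the picture (384x512x3 uint8, red, green, blue); there is no depth.
- optics.get_calibration(name): a dict with "intrinsics" (3x3 intrinsics, pixels), "R" (3x3) and "t" (3): a world point X has camera coordinates R X + t. Camera axes: x right, y down, z forward; pixel columns grow to the right and rows downward; lengths in m; the calibration is good to about 2 mm. A picture is of the moment at which its call begins. get_calibration takes no time and is no camera call.
A pose or a line that the arm cannot do raises bot.PlanningError and nothing moves.
- bot.job_done(): hands the job in; it is judged then, once.
The state is a dict: "time_s": time; "q": joint angles; "joint_velocities": joint speeds; "tau": joint torques, N m; "tcp_pos": TCP position; "tcp_rot": TCP orientation; "force": force on the tool from outside, world axes, zero at the start; "wrist_torque": the same for the moment, N m; "opening": finger opening in m; "grasp_force": force on a finger pad.
Only numpy, scipy, OpenCV 4.12 (cv2) and the standard library are available. Lean on these libraries where they do the work, as an engineer would, in place of code of your own. Each camera call takes 0.05 s, during which the arm holds its last target. There are 200 camera calls.

## Working session

There is one attempt and no reset: what is moved stays moved. The work goes in short steps, each a Python script; the robot and the scene stay as the last script left them, time stands still between calls to the robot, and variables do not carry over. Pictures are saved under pics/ and viewed, at most 14 in all, crops included, and the job is handed in when it is done.

```bash
mkdir -p pics
python3 - <<'E'
from cell import bot, move_gripper, sensors, optics
import cv2
for n in("scene","top"):
    im=optics.get_image(n); cv2.imwrite(f"pics/{n}0.png",im[:,:,::-1])
    c=optics.get_calibration(n); print(n,c)
print(sensors.observe())
E
```

```text
scene {'intrinsics': array([[404.61336098,   0.        , 256.24921567],
       [  0.        , 404.61336098, 190.0943951 ],
       [  0.        ,   0.        ,   1.        ]]), 'R': array([[ 0.7197954 ,  0.69418058, -0.00281151],
       [ 0.60529305, -0.6296006 , -0.48705586],
       [-0.33987485,  0.34887878, -0.87336629]]), 't': array([-0.39303948, -0.33513799,  1.15772297])}
top {'intrinsics': array([[380.20833738,   0.        , 249.31772335],
       [  0.        , 380.20833738, 191.00957121],
       [  0.        ,   0.        ,   1.        ]]), 'R': array([[ 0.02704638, -0.99939034, -0.022078  ],
       [-0.98908427, -0.02355413, -0.14545621],
       [ 0.1448475 ,  0.02577107, -0.98911832]]), 't': array([-0.00916043,  0.53933498,  0.70290922])}
{'time_s': 0.1, 'q': array([ 1.27606614e+00,  2.64696222e-01,  1.60527852e+00, -2.15241980e-05,
        1.27373355e+00, -3.68979263e-02]), 'joint_velocities': array([-1.63001523e-03,  7.42401569e-05, -2.85774015e-03,  8.85607459e-04,
       -4.70817451e-04, -1.13621298e-03]), 'tau': array([-1.02934437e-04, -5.16711473e+01, -3.68589377e+01, -2.15726327e-04,
        6.23417756e-03,  9.92276767e-06]), 'tcp_pos': array([0.17192102, 0.65202297, 0.23005196]), 'tcp_rot': array([-0.40382873, -3.11519655,  0.00328265]), 'force': array([-0.19965591,  0.09237392,  0.55736219]), 'wrist_torque': array([ 0.01864076, -0.00469219, -0.04719015]), 'grasp_force': 0.0, 'opening': 0.08530685552915608}
```

View pics/scene0.png

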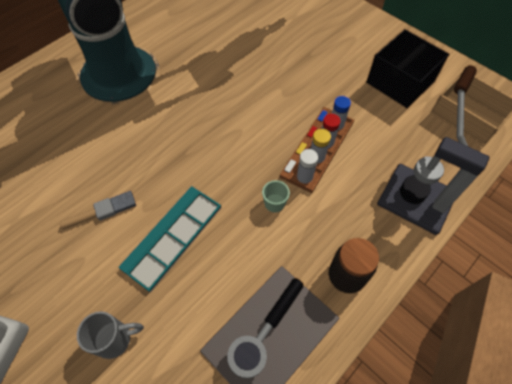

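View pics/top0.png

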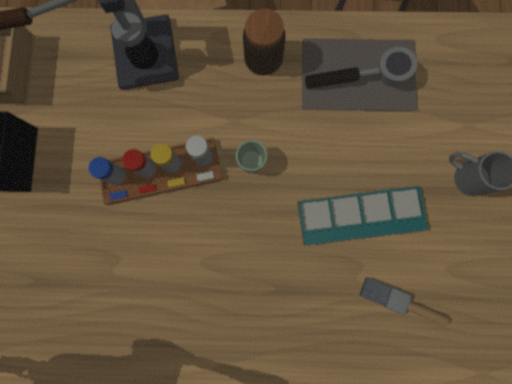

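The top view shows the storage rack on the left (lids blue (101,168), red (134,160), yellow (161,154), white (197,147), left to right, with tags in the same order). The serving rack is on the right, with floors from (317,215) to (406,204), and the cup is at (251,156). The scene view shows the same order.

```bash
cat > vis.py <<'E'
import cv2, numpy as np
from cell import optics
C={n:optics.get_calibration(n) for n in("scene","top")}
def ray(n,uv):
    c=C[n]; R=c["R"]; o=-R.T@c["t"]
    return o, R.T@np.linalg.solve(c["intrinsics"],[uv[0],uv[1],1])
def onz(n,uv,z):
    o,d=ray(n,uv); return o+d*(z-o[2])/d[2]
def tri(a,b):
    P=[C[n]["intrinsics"]@np.c_[C[n]["R"],C[n]["t"]] for n in("top","scene")]
    X=cv2.triangulatePoints(P[0],P[1],np.float64(a).reshape(2,1),np.float64(b).reshape(2,1)).ravel()
    return X[:3]/X[3]
def blobs(im,lo,hi,box,amin):
    x0,y0,x1,y1=box; h=cv2.cvtColor(im,cv2.COLOR_RGB2HSV)
    m=np.zeros(im.shape[:2],np.uint8); m[y0:y1,x0:x1]=cv2.inRange(h,lo,hi)[y0:y1,x0:x1]
    n,l,s,c=cv2.connectedComponentsWithStats(m,connectivity=4)
    return [(round(c[i][0],1),round(c[i][1],1),int(s[i][4])) for i in range(1,n) if s[i][4]>=amin]
RNG={"red":((0,150,60),(6,255,255)),"red2":((172,150,60),(180,255,255)),"yellow":((21,150,90),(33,255,255)),"blue":((105,120,50),(130,255,255)),"white":((0,0,125),(180,60,255))}
BOX={"top":{"st":(80,125,225,210),"sv":(290,180,435,250)},"scene":{"st":(275,90,360,195),"sv":(115,180,225,295)}}
E
python3 - <<'E'
from vis import *
I={n:cv2.cvtColor(cv2.imread(f"pics/{n}0.png"),cv2.COLOR_BGR2RGB) for n in C}
for n in("top","scene"):
    for k,(lo,hi) in RNG.items(): print(n,k,blobs(I[n],lo,hi,BOX[n]["st"],12))
    f=blobs(I[n],(0,0,105),(180,60,255),BOX[n]["sv"],60); print(n,"floors",f)
    for p in f: print("   z=.008:",onz(n,p,.008).round(4))
t=I["top"]; big=[cv2.resize(t[130:210,80:225],None,fx=4,fy=4),cv2.resize(I["scene"][90:195,275:360],None,fx=3,fy=3.0475)]
cv2.imwrite("pics/crop.png",np.hstack(big)[:,:,::-1] if big[0].shape[0]==big[1].shape[0] else big[0][:,:,::-1])
E
```

```text
top red [(np.float64(133.2), np.float64(159.7), 371), (np.float64(146.9), np.float64(188.3), 112)]
top red2 []
top yellow [(np.float64(160.9), np.float64(153.3), 349), (np.float64(175.9), np.float64(182.0), 118)]
top blue [(np.float64(100.0), np.float64(167.7), 354), (np.float64(117.7), np.float64(194.5), 83)]
top white [(np.float64(195.6), np.float64(144.9), 304), (np.float64(204.6), np.float64(175.7), 80)]
top floors [(np.float64(406.1), np.float64(203.7), 632), (np.float64(376.4), np.float64(207.4), 634), (np.float64(346.8), np.float64(211.1), 640), (np.float64(317.0), np.float64(215.0), 642)]
   z=.008: [ 0.5257 -0.31    0.008 ]
   z=.008: [ 0.5168 -0.2507  0.008 ]
   z=.008: [ 0.5079 -0.1915  0.008 ]
   z=.008: [ 0.4985 -0.1319  0.008 ]
scene red [(np.float64(331.3), np.float64(121.7), 222), (np.float64(311.4), np.float64(130.9), 53)]
scene red2 []
scene yellow [(np.float64(321.5), np.float64(137.0), 231), (np.float64(300.8), np.float64(147.7), 52)]
scene blue [(np.float64(341.7), np.float64(104.2), 201), (np.float64(321.8), np.float64(115.4), 41)]
scene white [(np.float64(308.8), np.float64(156.3), 225), (np.float64(289.8), np.float64(165.5), 78), (np.float64(286.1), np.float64(187.5), 31)]
scene floors [(np.float64(200.7), np.float64(208.9), 481), (np.float64(183.8), np.float64(228.6), 516), (np.float64(166.0), np.float64(249.1), 569), (np.float64(147.4), np.float64(270.9), 614)]
   z=.008: [ 0.4947 -0.132   0.008 ]
   z=.008: [ 0.5041 -0.1918  0.008 ]
   z=.008: [ 0.5129 -0.2512  0.008 ]
   z=.008: [ 0.5224 -0.3106  0.008 ]
```

View pics/crop.png

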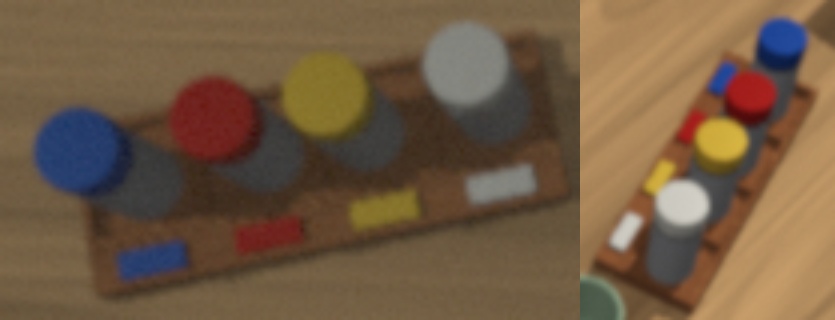

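The crop shows that the lids and tags agree: blue, red, yellow, white from left to right. Next I'll compute the 3D points.

Run:
```python
from vis import *
T={"blue":((100,167.7),(341.7,104.2),(117.7,194.5),(321.8,115.4)),"red":((133.2,159.7),(331.3,121.7),(146.9,188.3),(311.4,130.9)),
"yellow":((160.9,153.3),(321.5,137.0),(175.9,182.0),(300.8,147.7)),"white":((195.6,144.9),(308.8,156.3),(204.6,175.7),(289.8,165.5))}
for n in C: print(n,(-C[n]["R"].T@C[n]["t"]).round(3))
tg=[]
for k,(a,b,c,d) in T.items():
    x=tri(c,d); tg.append((onz("top",c,.02)+onz("scene",d,.02))/2)
    print(k,"lid",tri(a,b).round(4),onz("top",a,.09)[:2].round(4),onz("scene",b,.088)[:2].round(4),"tag",x.round(4),onz("top",c,.02)[:2].round(4),onz("scene",d,.02)[:2].round(4))
tg=np.array(tg)[:,:2]; u=(tg[0]-tg[3]); print("span",np.linalg.norm(u)); u/=np.linalg.norm(u); ax=np.array([u[1],-u[0]])
print("yaw",np.arctan2(-u[0],u[1])); o=tg.mean(0)+.045*ax; print("pockets",[(o+s*u).round(4) for s in(.09,.03,-.03,-.09)])
for k,(a,b,*_) in T.items():
    l=(onz("top",a,.09)+onz("scene",b,.088))[:2]/2-o; print(k,"in rack",l@ax,l@u)
```

```text
scene [ 0.879 -0.342  0.847]
top [ 0.432 -0.015  0.774]
blue lid [0.5682 0.2799 0.0876] [0.569  0.2807] [0.5677 0.2775] tag [0.5273 0.2678 0.0217] [0.5288 0.2703] [0.5259 0.2671]
red lid [0.5845 0.2185 0.0894] [0.5855 0.2199] [0.5833 0.2178] tag [0.5411 0.2091 0.0236] [0.5428 0.2119] [0.5389 0.2098]
yellow lid [0.5971 0.1669 0.0912] [0.5987 0.1691] [0.5952 0.1671] tag [0.5555 0.1515 0.0229] [0.5571 0.1538] [0.5536 0.1517]
white lid [0.6129 0.1022 0.0971] [0.6161 0.1053] [0.6088 0.1057] tag [0.57   0.0945 0.0212] [0.5713 0.0963] [0.5687 0.0936]
span 0.17891785426394488
yaw 0.2408331764229638
pockets [array([0.5706, 0.2799]), array([0.5849, 0.2217]), array([0.5993, 0.1634]), array([0.6136, 0.1051])]
blue in rack -0.0024193257934387647 0.08972145525317411
red in rack -0.0011901263335964078 0.027424430935169455
yellow in rack -0.0011302175680138096 -0.02489377688122045
white in rack -0.0010074712440095812 -0.08934879371630831
```

```bash
cat > job.py <<'E'
import numpy as np
from scipy.spatial.transform import Rotation as Ro
from cell import bot, move_gripper, sensors
ST={"blue":(.5683,.2791),"red":(.5844,.2189),"yellow":(.5970,.1681),"white":(.6125,.1055)}
SV={"blue":(.5240,-.3103),"red":(.5149,-.2510),"yellow":(.5060,-.1917),"white":(.4966,-.1320)}
YS,YV=.241,.151; ZG=.051; UP=.20
def rot(yaw,q):
    best=None
    for s in(1,-1):
        y=s*np.array([np.cos(yaw),np.sin(yaw),0]); z=np.array([0,0,-1.])
        r=Ro.from_matrix(np.c_[np.cross(y,z),y,z]).as_rotvec(); j=bot.ik([*q,UP],r)
        if j is not None and (best is None or abs(j[5])<best[0]): best=(abs(j[5]),r)
    return best[1]
def go(k):
    a,b=ST[k],SV[k]; ra,rb=rot(YS,a),rot(YV,b); t0=sensors.observe()["time_s"]
    move_gripper(.085)
    bot.move_ptp([*a,UP],ra)
    hit=bot.servo_line([*a,ZG],speed=.2,guard=10)
    if hit: print("hit going down",sensors.observe()["tcp_pos"]); return False
    move_gripper(.0,40); s=sensors.observe(); print(k,"grip",s["opening"],s["grasp_force"],s["tcp_pos"])
    bot.servo_line([*a,UP],speed=.2)
    bot.move_ptp([*b,UP],rb); s=sensors.observe(); print(" held",s["opening"],s["grasp_force"],s["tcp_pos"])
    if s["opening"]<.03: return False
    bot.servo_line([*b,ZG+.02],speed=.2)
    h=bot.servo_line([*b,ZG-.001],speed=.04,guard=5); s=sensors.observe(); print(" down",h,s["tcp_pos"],s["force"])
    if s["tcp_pos"][2]>ZG+.005: return False
    move_gripper(.075); bot.servo_line([*b,UP],speed=.2)
    print(" dt",sensors.observe()["time_s"]-t0); return True
E
python3 - <<'E'
from job import *; import cv2
from cell import optics
print(go("blue")); cv2.imwrite("pics/top1.png",optics.get_image("top")[:,:,::-1])
E
```

```text
blue grip 0.03921237340392893 39.88963723182678 [0.56900361 0.27939    0.05225813]
 held 0.039067826135411786 40.10873258113861 [ 0.52453655 -0.30938968  0.19998207]
 down True [ 0.52371424 -0.31051292  0.0520219 ] [-0.22203616 -0.29626686  4.04541563]
 dt 9.183300000000001
True
```

View pics/top1.png

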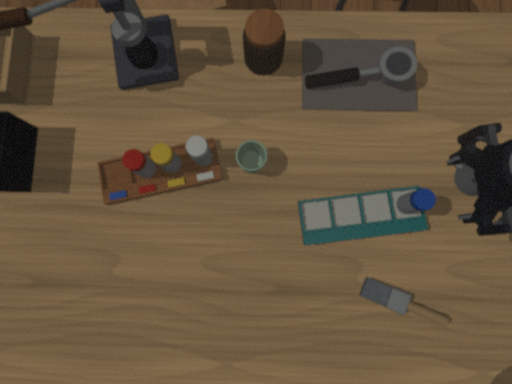

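The blue tube stands in the right-end pocket with its lid at (423,199). The other three tubes and the cup at (251,156) haven't moved, so I'll carry on.

```bash
python3 - <<'E'
from job import *; import cv2
from vis import *
ok=all(go(k) for k in("red","yellow","white")); print(ok)
if ok:
    bot.move_ptp([.55,.2,.3],rot(YS,(.55,.2)))
    I={n:optics.get_image(n) for n in C}
    for n in I: cv2.imwrite(f"pics/{n}2.png",I[n][:,:,::-1])
    o=np.mean(list(SV.values()),0); x=np.array([np.cos(YV),np.sin(YV)]); u=np.array([-x[1],x[0]])
    for n,B in(("top",(290,170,445,250)),("scene",(115,130,235,295))):
        for k in("red","yellow","blue"):
            for b in blobs(I[n],*RNG[k],B,50):
                p=onz(n,b,.09)[:2]-o; print(n,k,b,"rack xy",(p@x).round(4),(p@u).round(4))
print(sensors.observe()["time_s"])
E
[ -f pics/top2.png ] && python3 -c "
import cv2,numpy as np
a=cv2.imread('pics/top2.png')[120:260,200:450];b=cv2.imread('pics/scene2.png')[130:300,100:320]
cv2.imwrite('pics/fin.png',np.hstack([cv2.resize(a,(400,300)),cv2.resize(b,(388,300))]))"
```

```text
red grip 0.0393354395036725 39.85985219478607 [0.58507507 0.21918022 0.05220829]
 held 0.039025885318461295 40.13395428657532 [ 0.51537574 -0.250142    0.19992691]
 down True [ 0.51458212 -0.25116036  0.05195175] [-0.79218467  0.25543964  4.09632848]
 dt 8.8084
yellow grip 0.039307655774776226 39.62947726249695 [0.59769707 0.16832846 0.05220905]
 held 0.039182045438700186 39.976038336753845 [ 0.50640797 -0.19093892  0.19981493]
 down True [ 0.50533744 -0.19184846  0.05170283] [-1.44682656 -0.64132911  3.12024262]
 dt 8.1083
white grip 0.03888889516994356 39.92099225521088 [0.61317184 0.10565817 0.05212896]
 held 0.0391700550146185 39.91121828556061 [ 0.49698874 -0.13143143  0.19967879]
 down True [ 0.49587668 -0.13214028  0.05159294] [-2.68711144 -0.48771246  4.37638031]
 dt 7.3917
True
top red (np.float64(391.0), np.float64(203.5), 349) rack xy 0.0004 -0.0307
top yellow (np.float64(357.5), np.float64(207.7), 357) rack xy 0.0005 0.0298
top blue (np.float64(422.4), np.float64(199.3), 408) rack xy 0.0008 -0.0874
scene red (np.float64(157.8), np.float64(235.5), 306) rack xy -0.0008 -0.0318
scene yellow (np.float64(176.6), np.float64(213.6), 275) rack xy -0.0019 0.0273
scene blue (np.float64(138.2), np.float64(258.2), 346) rack xy 0.0002 -0.0899
35.0583
```

View pics/fin.png

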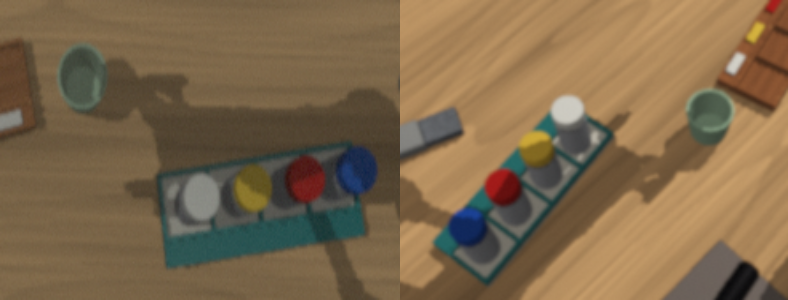

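Both views show all four tubes upright in the serving rack, white, yellow, red, blue from left to right (composite x = 200, 253, 306, 357). The measured lids are within 3 mm of their pocket centres, and the cup hasn't moved.

```bash
python3 -c "
from cell import bot
print(bot.job_done())"
```

```text
the job is handed in; nothing more can be done
None
```

The four tubes stand in the serving rack in reverse order (white, yellow, red, blue from left to right), the cup was not moved, and the job was handed in at about 35 s; no verdict was returned.

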